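# Lock a hammerhead post into the slotted shaker platform

### The arm

A 7-joint arm with a two-finger parallel gripper is mounted at the origin on the work surface. World frame = base frame: x ahead of the robot, y to its left, z up, the work surface at z = 0. Lengths are in m, angles in rad, forces in N, time in s.
With the tool pointing down it reaches from about 0.425 to 0.875 m from the base axis. Payload 8.4 kg.
Tool frame: the origin (TCP) lies at the very end of the fingers, on their centre line; the grasp point (between the pads) lies 19 mm behind it (r.grip_point_offset is the distance from the TCP to the grasp point, in m); z points along the fingers, x is the direction in which the jaws open and shut, and the axes are right-handed (so a half turn about z gives the same grasp; the last joint's range is limited). The gripper opens to 85 mm and grips with 20 to 120 N. Pads are 22 mm wide; open, the fingers measure 114 mm over their backs; the gripper's body (76 mm by 85 mm) begins 54 mm behind the grasp point. The pads swing forward as they close: fully open they stand 13 mm farther back than shut.
Start: joints at [-1.363, 0.333, 0.04, 1.465, -0.013, 1.343, -0.059], TCP at [0.196, 0.62, 0.231] pointing down, gripper open.
Joint ranges: [-2.58, 2.58], [-0.38, 2.09], [-1.3, 1.39], [0.25, 2.4], [-1.5, 4.64], [0.08, 2.09], [-2.65, 2.65]. Speed limits (rad/s): [2.22, 2.22, 2.79, 2.79, 3.14, 3.14, 3.14].

### API

Orientations are given as a 3x3 rotation matrix whose columns are the frame's x, y, z axes.
In Python, from plant import r, get_image, calibration, order gives the robot as it stands.
- The arm moves only by the tool apply_moves, never from a script. Its argument "rows" is a list of rows, each a list of 6 numbers: the shift along the world's x, y, z in cm, then the turn, a rotation vector about the world's x, y, z in rad. In form: [[x, y, z, ax, ay, az], ...]. A call has 1 to 8 rows; each row is the pose to reach, as a shift and turn from the pose commanded when the call began; what a row does not reach only later rows make up. A row lasts 1/12 s, in which the tool goes at most 41.7 mm and 7.16 degrees, less where a joint would pass 70% of its speed; a pose out of reach is approached as far as the arm can. A call with a gripper value outside its range is refused whole. "gripper" is the opening, from 0 (shut) to 1 (fully open), set as the call begins (left out, the last holds). The fingers move at their own pace and stop on an object; "newtons" is the grip in N (left out, the last holds). Time passes only in rows, so rows that repeat a pose let the fingers close. It gives the time, the measured TCP pose, the force and the opening at its end, in the units of the state.
- r.get_state(): the state, without advancing time (a new reading comes with each control period).
- get_image(name): name is "scene" or "side" or "wrist"; returns (picture, depth): 480x640x3 uint8, red, green, blue; 480x640 float32, m along the optical axis (not along the pixel's ray), 0 where there is no reading.
- calibration(name): a dict with "intrinsics" (3x3 intrinsics, pixels), "R" (3x3) and "t" (3): a world point X has camera coordinates R X + t. Camera axes: x right, y down, z forward; pixel columns grow to the right and rows downward; lengths in m; the calibration is good to about 2 mm. A picture is of the moment at which its call begins: read the wrist's pose just before it. calibration takes no time and is no camera call; for the wrist camera it gives the pose at the moment of the call.
- order.sign_off(): hands the job in, once; it reports no verdict.
The state is a dict: "clock": time; "qpos": joint angles; "qvel": joint speeds; "effort": joint torques, N m; "tcp_pos": TCP position; "ee_rot": TCP orientation; "contact_force": force on the tool from outside, world axes, zero at the start; "wrist_torque": the same for the moment, N m; "grip_width": finger opening in m.
Only numpy, scipy, OpenCV 4.12 (cv2) and the standard library are available. Lean on these libraries where they do the work, as an engineer would, in place of code of your own. Each camera call takes 0.05 s, during which the arm holds its last target. There are 200 camera calls.

### The job

Take the post with the hammerhead foot from the rack, lower its foot through the wide window of the shaker platform's slot, slide it along the slot until you feel where it can be turned, and give it a quarter turn so that it is locked crosswise under the plate. Let go and leave it standing upright; do not disturb the flask on the platform, the round pin in the rack, the bottle or the beaker.

Things in the scene. Friction and masses are not known exactly. Their poses are not given: they have to be found in the camera images.
- post: Loose steel post, 91 mm tall, 0.08-0.17 kg, upright in either rack pocket. Origin: centre of the foot's underside, z up. Foot: hammerhead 30 (x) by 16 (y) by 8 mm high; above it a neck 8 mm thick up to 24 mm height, a shaft 18 mm thick to 49 mm, then a flat grip bar from 49 to 91 mm, 30 mm long (x), 14 mm thick (y), parallel to the foot: pinch it across y, from above.
- pin: Bystander: loose bare-steel round pin, 77 mm tall, small round foot and round cap 24 mm wide (no flat bar). It stands in the rack's other pocket, 90 mm from the post, and must stay there. Origin: centre of its underside.
- rack: Fixed grey plastic rack, 70 mm (x) by 170 mm (y) by 20 mm high, with two pockets 20 mm (x) by 34 mm (y) and 12 mm deep at y = +45 and -45 mm; their floor is 8 mm above the bench. Origin: centre of the underside. The post's long foot lies along the rack's y.
- shaker: Fixed bench shaker, 240 mm (x) by 300 mm (y), top plate 73 mm above the bench. Origin: centre of the underside, z up. A slot runs along y at x = +35 mm. Plate 5 mm thick; beneath it a channel 13 mm high, its floor 18 mm below the plate's top. The channel is only 18 mm wide: the foot slides in it, but turns no more than 4 degrees, except in one hidden pocket (see slot_end).
- window (a point): Centre of the slot's wide window, at the plate's top face: a rectangular opening 20 mm (shaker x) by 34 mm (shaker y), the only place where the foot passes through the plate, long side along the slot. Axes as the shaker's. From its edge the slot runs on to +y, 11 mm wide.
- slot_end (a point): Closed end of the 11 mm slot, at the plate's top face, 150 mm from the window's centre, in shaker +y. Hidden pocket under the plate: 44 mm (y) by 38 mm (x), its centre 70 to 125 mm from the window's centre along the slot, different each time: feel for it by sliding a little and twisting lightly. There the foot turns freely either way; crosswise (post x along shaker x) it is locked.
- flask: Bystander: loose glass conical flask, 66 mm wide, 105 mm high, standing on the platform about 105 mm beside the slot. Origin: centre of its underside. Must stay standing where it is.
- bottle: Bystander: loose amber bottle, 74 mm wide, 170 mm high, on the bench. Origin: centre of its underside. Must stay where it is.
- beaker: Bystander: loose glass beaker, 70 mm wide, 85 mm high, on the bench. Origin: centre of its underside. Must stay where it is.

How it is judged:
On the way, in this order (a step that is already met when the one before it is completed fails the run):
1. the foot has gone down through the window, wholly under the plate (z of post in the frame of window between -0.022 and -0.0115 m and x of post in the frame of window between -0.006 and 0.006 m and y of post in the frame of window between -0.01 and 0.02 m), for 0.05 s.
2. the post has been slid along the slot, its foot still under the plate and lengthwise (z of post in the frame of window below -0.0115 m and y of post in the frame of window above 0.04 m and x of post in the frame of window between -0.006 and 0.006 m and angle between the x axis of post and the y axis of shaker, either way round below 0.3 rad), for 0.05 s.
At the end, for the whole second after the job is handed in: Post in the slot between window and slot end, foot under the plate and crosswise (post x along shaker x within 0.3 rad, either way round), upright within 0.15 rad, at rest and released; flask (upright), pin, bottle and beaker within 25 mm of their starts (z of post in the frame of window between -0.022 and -0.0115 m and x of post in the frame of window between -0.006 and 0.006 m and y of post in the frame of window between 0.045 and 0.15 m and angle between the x axis of post and the x axis of shaker, either way round below 0.3 rad and angle between post's own z axis and vertical below 0.15 rad and linear speed of post below 0.01 m/s and contact force between the fingers and post below 0.1 N and distance of each of flask, pin, bottle, beaker from where it was at the start of the episode below 0.025 m and angle between flask's own z axis and vertical below 0.2 rad); the robot touches nothing.
It fails at once if the flask is knocked over or pushed more than 25 mm (distance of flask from where it was at the start of the episode above 0.025 m or angle between flask's own z axis and vertical above 0.4 rad).
It fails at once if the round pin, bottle or beaker is moved more than 25 mm (distance of any of pin, bottle, beaker from where it was at the start of the episode above 0.025 m).
It also fails if it takes over 72 s, if anything falls off the work surface, if the arm or the gripper's body presses on something with over 40 N, if the wrist force passes 120 N, or if a joint passes its speed limit or range.

## Working session

There is one attempt and no reset: what is moved stays moved. The work goes in short steps, Python scripts to look and compute and a tool call to move; the robot and the scene stay as the last step left them, time stands still between calls to the robot, and variables do not carry over. Pictures are saved under pics/ and viewed, about 8 in all and at most 12, crops included, and the job is handed in when it is done.

Besides the shell and the picture viewer there is one more tool, called after "Request:" as name([rows], argument=value, ...), one row to a line, values as JSON. apply_moves: Moves the arm, as the interface text tells. Its arguments: {"type":"object","properties":{"rows":{"type":"array","items":{"type":"array","items":{"type":"number"}}},"gripper":{"type":"number"},"newtons":{"type":"number"}},"required":["rows"]}

```bash
mkdir -p pics; ls; python3 - <<'E'
from plant import r,get_image,calibration
import cv2,numpy as np
for n in("scene","side"):
    p,d=get_image(n); cv2.imwrite(f"pics/{n}0.png",p[:,:,::-1]); np.savez(f"pics/{n}0.npz",p=p,d=d)
    c=calibration(n); print(n,c['intrinsics'].round(1).tolist(),(-c['R'].T@c['t']).round(3),c['R'].round(2).tolist())
s=r.get_state();print(s['clock'],s['tcp_pos'],s['ee_rot'].round(3).tolist() if hasattr(s['ee_rot'],'round') else s['ee_rot'],s['grip_width'],r.grip_point_offset)
E
```

```text
pics
scene [[436.6, 0.0, 314.5], [0.0, 436.6, 245.0], [0.0, 0.0, 1.0]] [1.325 0.188 0.993] [[-0.2, 0.98, 0.01], [0.73, 0.15, -0.67], [-0.66, -0.13, -0.74]]
side [[453.6, 0.0, 320.5], [0.0, 453.6, 238.1], [0.0, 0.0, 1.0]] [ 0.231 -0.564  0.769] [[0.9, -0.44, -0.02], [-0.33, -0.65, -0.68], [0.29, 0.62, -0.73]]
0.1 [0.19618611 0.61923893 0.23049829] [[0.302, 0.953, -0.0], [0.953, -0.302, -0.001], [-0.002, 0.0, -1.0]] 0.08527177690384041 0.0187
```

View pics/scene0.png

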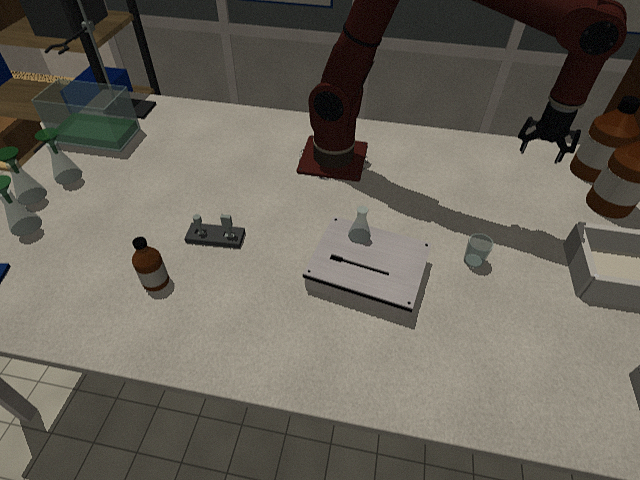

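View pics/side0.png

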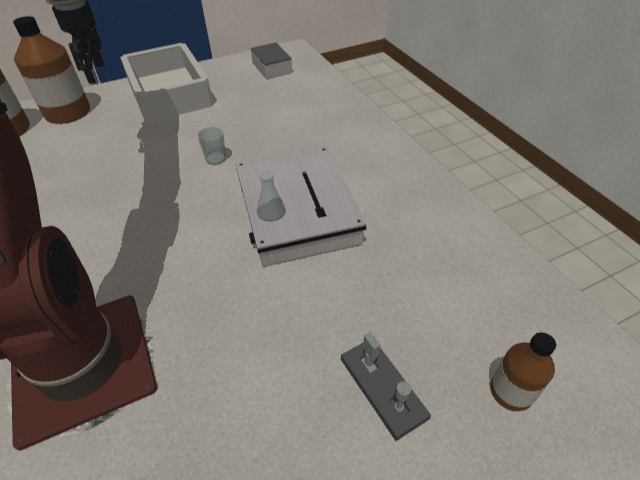

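The scene view shows the rack near (215,235), with the flat-bar post at (227,222) and the round pin at (198,220). The slot runs from (335,259) at the window to (388,273). The flask is at (360,225), the bottle at (150,270) and the beaker at (478,250). In the side view the post is at (370,350), the pin at (403,393), the window at (320,211) and the slot end at (305,173).

```bash
cat > h.py <<'E'
import numpy as np,cv2
from plant import r,get_image,calibration
def cloud(d,c):
    K=c['intrinsics'];v,u=np.mgrid[:480,:640]
    P=np.stack([(u-K[0,2])/K[0,0]*d,(v-K[1,2])/K[1,1]*d,d],-1)
    return (P-c['t'])@c['R']
def plane(uv,z,c):
    uv=np.asarray(uv,float);K=c['intrinsics']
    q=np.c_[(uv[:,0]-K[0,2])/K[0,0],(uv[:,1]-K[1,2])/K[1,1],np.ones(len(uv))]@c['R']
    o=-c['R'].T@c['t']
    return o+q*((z-o[2])/q[:,2])[:,None]
def rect(P):
    (c,s,a)=cv2.minAreaRect((P[:,:2]*1000).astype(np.float32)); return np.round(c,1),np.round(s,1),round(a,1)
E
python3 - <<'E'
from h import *
B={'scene':dict(rack=(180,205,250,252),plate=(300,210,435,330),slot=(325,250,395,278),bottle=(130,235,172,295),beaker=(460,230,497,272),flask=(345,205,373,246)),
'side':dict(rack=(335,325,435,440),plate=(230,140,370,265),slot=(298,168,330,220),bottle=(485,330,560,412),beaker=(196,124,230,168),flask=(255,170,288,222))}
for n in B:
    f=np.load(f'pics/{n}0.npz');p=f['p'];d=f['d'];c=calibration(n);W=cloud(d,c);g=p.mean(2)
    def box(k):
        a,b,e,h=B[n][k]; m=np.zeros(d.shape,bool);m[b:h,a:e]=1;return m&(d>0)
    R=box('rack');z=W[...,2]
    m=R&(g<90)&(abs(z-.02)<.006);print(n,'rack',rect(plane(np.argwhere(m)[:,::-1],.02,c)),np.median(z[m]))
    m=R&(z>.06);q=W[m];
    _,l,ce=cv2.kmeans(q[:,:2].astype(np.float32),2,None,(3,50,1e-4),5,0)
    for i in(0,1):
        s=q[l[:,0]==i];t=s[s[:,2]>s[:,2].max()-.012];print(' tall',ce[i].round(3),len(s),np.percentile(s[:,2],98).round(4),'top',t.mean(0).round(4),rect(t))
    m=box('plate')&(abs(z-.073)<.005);print(' plate',rect(W[m]),np.median(z[m]))
    m=box('slot')&(g<70);q=plane(np.argwhere(m)[:,::-1],.073,c);print(' slot',rect(q),m.sum())
    for k in('bottle','beaker','flask'):
        m=box(k)&(z>(.1 if k=='flask' else .015));q=W[m];print(' ',k,q.mean(0).round(3),rect(q),q[:,2].max().round(3))
    cv2.imwrite(f'pics/{n}crop.png',cv2.resize(p[B[n]['rack'][1]-5:B[n]['rack'][3]+5,B[n]['rack'][0]-5:B[n]['rack'][2]+5,::-1],None,fx=5,fy=5,interpolation=cv2.INTER_CUBIC))
E
```

```text
scene rack (array([ 477.5, -286.4]), array([ 77.2, 171.8]), 3.9) 0.02142415329440201
 tall [ 0.475 -0.241] 139 0.1035 top [ 0.4731 -0.2415  0.0991] (array([ 472.6, -242.4]), array([17.4, 29.3]), 4.9)
 tall [ 0.482 -0.33 ] 77 0.0906 top [ 0.4801 -0.3307  0.0865] (array([ 478.1, -331.5]), array([22.7, 22.3]), 14.1)
 plate (array([521.9, 188.9]), array([300.4, 248.5]), 79.7) 0.07471673515924951
 slot (array([555.7, 164.8]), array([165.3,  15.8]), 77.9) 161
  bottle [ 0.688 -0.38   0.098] (array([ 680.9, -385.1]), array([59.2, 74.1]), 42.7) 0.176
  beaker [0.412 0.492 0.06 ] (array([409.3, 493.5]), array([67.6, 71.1]), 44.2) 0.091
  flask [0.456 0.151 0.14 ] (array([450.4, 150. ]), array([44.3, 49.1]), 16.2) 0.183
side rack (array([ 473.1, -289.4]), array([ 71.5, 170.4]), 4.1) 0.018599415716914747
 tall [ 0.475 -0.335] 252 0.0861 top [ 0.4765 -0.334   0.0831] (array([ 477.7, -333.4]), array([22.3, 22.1]), 18.0)
 tall [ 0.469 -0.247] 313 0.0995 top [ 0.4701 -0.2453  0.0964] (array([ 471.2, -244.1]), array([14.5, 29.8]), 4.5)
 plate (array([523.1, 188.9]), array([307. , 240.3]), 79.8) 0.07174900334528708
 slot (array([553.5, 161.8]), array([158.2,  18. ]), 79.6) 223
  bottle [ 0.654 -0.401  0.102] (array([ 664.3, -397.6]), array([59.4, 74.4]), 26.8) 0.172
  beaker [0.407 0.485 0.059] (array([408.3, 492.9]), array([67.1, 72.8]), 12.2) 0.087
  flask [0.442 0.139 0.138] (array([441.7, 143.8]), array([40.8, 49.4]), 61.2) 0.18
```

Request:
apply_moves([
  [3,-4,2,0,0,-0.12],
  [6,-7,4,0,0,-0.24],
  [9,-10,6,0,0,-0.36],
  [12,-13,8,0,0,-0.48],
  [15,-16,8,0,0,-0.6],
  [18,-19,8,0,0,-0.72],
  [20,-22,8,0,0,-0.84],
  [22,-25,8,0,0,-0.9],
], gripper=1)

```text
clock: 0.77
tcp_pos: [0.4083, 0.3808, 0.3112]
ee_rot: [[0.937, 0.349, 0.0], [0.349, -0.937, 0.0], [0.0, -0.0, -1.0]]
contact_force: [0.7, 0.9, -0.6]
grip_width: 0.0855
```

Request:
apply_moves([
  [2,-3,0,0,0,-0.1],
  [4,-6,0,0,0,-0.2],
  [6,-9,0,0,0,-0.3],
  [8,-12,0,0,0,-0.4],
  [10,-15,0,0,0,-0.5],
  [12,-18,0,0,0,-0.543],
  [14,-20.5,0,0,0,-0.543],
  [14,-20.5,0,0,0,-0.543],
])

```text
clock: 1.43
tcp_pos: [0.5502, 0.1701, 0.3111]
ee_rot: [[0.982, -0.187, 0.001], [-0.187, -0.982, -0.003], [0.002, 0.002, -1.0]]
contact_force: [-0.0, -1.0, 0.8]
grip_width: 0.0854
```

```bash
python3 - <<'E'
from h import *
s=r.get_state();c=calibration('wrist');p,d=get_image('wrist');c2=calibration('wrist')
print(s['clock'],s['tcp_pos'],s['ee_rot'].round(3).tolist(),s['contact_force'])
np.savez('pics/w1.npz',p=p,d=d,**c);cv2.imwrite('pics/w1.png',p[:,:,::-1]);print((-c['R'].T@c['t']).round(3),c['R'].round(2).tolist(),c['intrinsics'])
E
```

```text
1.4333 [0.55020179 0.17014302 0.31111023] [[0.982, -0.187, 0.001], [-0.187, -0.982, -0.003], [0.002, 0.002, -1.0]] [-0.03012221 -0.96925551  0.78177378]
[0.566 0.251 0.453] [[0.98, -0.19, 0.0], [-0.18, -0.93, 0.32], [-0.06, -0.32, -0.95]] [[347.84842884   0.         314.08981761]
 [  0.         347.84842884 239.27033278]
 [  0.           0.           1.        ]]
```

View pics/w1.png

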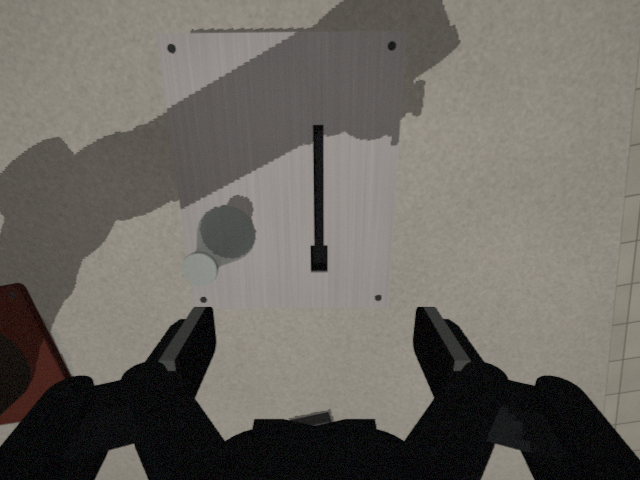

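The wrist view shows the window at about (319,259), the slot up to its end at (318,126), and the flask base at about (228,232).

```bash
python3 - <<'E'
from h import *
f=np.load('pics/w1.npz');p=f['p'];c={k:f[k] for k in('intrinsics','R','t')}
g=p.mean(2);m=np.zeros(g.shape,bool);m[115:280,300:340]=1;m&=g<55
n,l,st,_=cv2.connectedComponentsWithStats(m.astype(np.uint8));k=1+st[1:,4].argmax();m=l==k;print(st[k])
q=plane(np.argwhere(m)[:,::-1],.073,c);print('all',rect(q))
th=np.deg2rad(-10.3)
for name,(a,b) in dict(win=(248,272),slot=(130,240)).items():
    mm=m.copy();mm[:a]=0;mm[b:]=0;q=plane(np.argwhere(mm)[:,::-1],.073,c);print(name,rect(q),q.mean(0))
rows=range(130,240,4);C=np.array([[np.argwhere(m[v])[:,0].mean(),v] for v in rows]);q=plane(C,.073,c)
k=np.polyfit(q[:,1],q[:,0],1);yaw=-np.arctan(k[0]);print('yaw deg',np.rad2deg(yaw))
ax=np.array([-np.sin(yaw),np.cos(yaw)]);ex=np.array([np.cos(yaw),np.sin(yaw)])
Q=plane(np.argwhere(m)[:,::-1],.073,c)[:,:2];s=Q@ax;x=Q@ex
off=(q[:,:2]@ex).mean();lo,hi=s.min(),s.max();print('len',hi-lo,'x',off,'winx',x[s<lo+.03].min(),x[s<lo+.03].max())
e=.0006
print('window from low edge',ex*off+ax*(lo-e+.017),'from end',ex*off+ax*(hi+e-.15))
E
```

```text
[ 311  125   16  146 1471]
all (array([555.2, 164.9]), array([164.2,  17.9]), 79.2)
win (array([542.5,  98. ]), array([27.9, 17.9]), 79.2) [0.54249413 0.0981666  0.073     ]
slot (array([557.1, 181.9]), array([120.3,   9.5]), 79.7) [0.55825566 0.18577491 0.073     ]
yaw deg -10.137631188654266
len 0.16432950386272452 x 0.5168258290406149 winx 0.5077080854078023 0.5255642065526183
window from low edge [0.54295872 0.10031119] from end [0.54269989 0.09886365]
```

Request:
apply_moves([
  [1,-4,0,0,0,0.05],
  [0,-8,0,0,0,0.1],
  [-1,-12,0,0,0,0.15],
  [-2,-16,0,0,0,0.2],
  [-3,-20,0,0,0,0.25],
  [-4,-24,0,0,0,0.25],
  [-5,-28,-1,0,0,0.25],
  [-6,-32,-2,0,0,0.25],
])

```text
clock: 2.15
tcp_pos: [0.4869, -0.1418, 0.2916]
ee_rot: [[0.997, 0.073, 0.001], [0.073, -0.997, 0.001], [0.001, -0.001, -1.0]]
contact_force: [-0.1, 0.4, -0.3]
grip_width: 0.0855
```

Request:
apply_moves([
  [-0.5,-3,-1,0,0,0],
  [-1,-6,-3,0,0,0],
  [-1.5,-9,-6,0,0,0],
  [-1.5,-9,-9,0,0,0],
  [-1.5,-9,-10,0,0,0],
  [-1.5,-9,-10,0,0,0],
])

```text
clock: 2.65
tcp_pos: [0.4713, -0.2292, 0.1892]
ee_rot: [[0.997, 0.072, -0.005], [0.072, -0.997, 0.001], [-0.005, -0.002, -1.0]]
contact_force: [0.3, 0.6, 0.2]
grip_width: 0.0855
```

```bash
python3 - <<'E'
from h import *
s=r.get_state();c=calibration('wrist');p,d=get_image('wrist')
print(s['clock'],s['tcp_pos'],s['ee_rot'].round(3).tolist(),s['contact_force'])
np.savez('pics/w2.npz',p=p,d=d,**c);cv2.imwrite('pics/w2.png',p[:,:,::-1])
E
```

```text
2.65 [ 0.47126523 -0.22919619  0.18916467] [[0.997, 0.072, -0.005], [0.072, -0.997, 0.001], [-0.005, -0.002, -1.0]] [0.30299963 0.63562769 0.15143897]
```

View pics/w2.png

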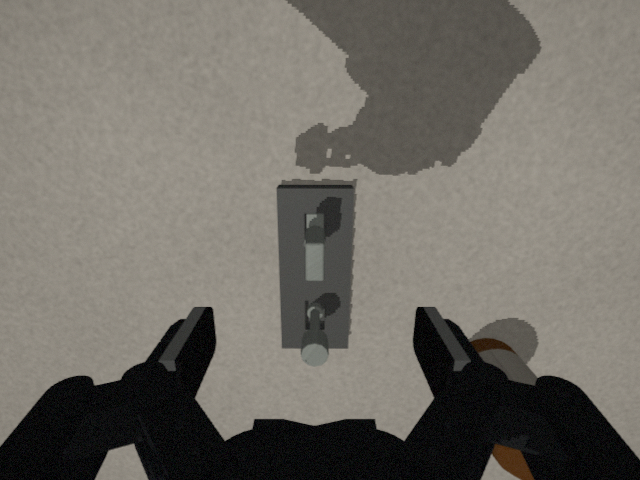

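The wrist view over the rack shows the post's bar top at about (314,262), spanning rows 243–281 and aligned with the image axis. The pin cap is at (315,353), well clear of the jaws' line.

```bash
python3 - <<'E'
from h import *
f=np.load('pics/w2.npz');p=f['p'];d=f['d'];c={k:f[k] for k in('intrinsics','R','t')}
W=cloud(d,c);m=np.zeros(d.shape,bool);m[225:300,290:340]=1;m&=(W[...,2]>.085)
v=np.argwhere(m)[:,::-1];print(m.sum(),v.min(0),v.max(0),W[m].mean(0),np.median(W[m][:,2]));q=plane(v,.099,c);print(rect(q))
s=r.get_state();print('clock',s['clock'])
g=p.mean(2);m=np.zeros(d.shape,bool);m[180:350,270:360]=1;m&=abs(W[...,2]-.02)<.005;q=W[m];print('rack',rect(q))
E
```

```text
862 [291 237] [336 297] [ 0.47200341 -0.23899395  0.10304946] 0.09882592755270714
(array([ 473.3, -247.7]), array([30.8, 48.1]), 11.0)
clock 2.7
rack (array([ 475.6, -288.9]), array([ 70.1, 171.1]), 4.1)
```

```bash
python3 - <<'E'
from h import *
f=np.load('pics/w2.npz');p=f['p'];d=f['d'];c={k:f[k] for k in('intrinsics','R','t')}
g=p.mean(2);W=cloud(d,c);m=np.zeros(d.shape,bool);m[244:290,300:330]=1;m&=(g>125)&(abs(W[...,2]-.099)<.008)
v=np.argwhere(m)[:,::-1];print(m.sum(),v.min(0),v.max(0));q=plane(v,.099,c);print(rect(q),q.mean(0))
E
```

```text
190 [307 246] [321 278]
(array([ 471.9, -243.4]), array([10.1, 25. ]), 3.8) [ 0.47020505 -0.23859823  0.099     ]
```

Request:
apply_moves([
  [0.1,-1.4,-2,0,0,0],
  [0.1,-1.4,-4,0,0,0],
  [0.1,-1.4,-6,0,0,0],
  [0.1,-1.4,-8,0,0,0],
  [0.1,-1.4,-10,0,0,0],
  [0.1,-1.4,-11.5,0,0,0],
  [0.1,-1.4,-12.6,0,0,0],
  [0.1,-1.4,-12.6,0,0,0],
])

```text
clock: 3.37
tcp_pos: [0.4741, -0.2434, 0.0649]
ee_rot: [[0.997, 0.074, -0.001], [0.074, -0.997, 0.001], [-0.001, -0.001, -1.0]]
contact_force: [0.0, 0.5, -0.0]
grip_width: 0.0853
```

Request:
apply_moves([
  [0,0,0,0,0,0],
  [0,0,0,0,0,0],
  [0,0,0,0,0,0],
  [0,0,0,0,0,0],
  [0,0,0,0,0,0],
  [0,0,0,0,0,0],
  [0,0,0,0,0,0],
  [0,0,0,0,0,0],
], gripper=0, newtons=50)

```text
clock: 4.03
tcp_pos: [0.4738, -0.2451, 0.0658]
ee_rot: [[0.997, 0.071, 0.001], [0.071, -0.997, -0.0], [0.001, 0.0, -1.0]]
contact_force: [0.2, 0.1, 4.4]
grip_width: 0.0136
```

Request:
apply_moves([
  [0,0,1,0,0,0],
  [0,0,2,0,0,0],
  [0,0,4,0,0,0],
  [0,0,7,0,0,0],
  [0,0,10,0,0,0],
  [0,0,13.5,0,0,0],
  [1,3,13.5,0,0,-0.05],
  [2,6,13.5,0,0,-0.1],
])

```text
clock: 4.7
tcp_pos: [0.4941, -0.1869, 0.2037]
ee_rot: [[0.999, -0.036, 0.005], [-0.036, -0.999, -0.0], [0.005, 0.0, -1.0]]
contact_force: [1.0, -0.1, -3.2]
grip_width: 0.0131
```

Request:
apply_moves([
  [1,4,0,0,0,-0.05],
  [2,8,0,0,0,-0.1],
  [3,12,0,0,0,-0.15],
  [4,16,0,0,0,-0.15],
  [5,20,0,0,0,-0.15],
  [5,24,0,0,0,-0.15],
  [5,26,0,0,0,-0.15],
  [5,26,0,0,0,-0.15],
])

```text
clock: 5.37
tcp_pos: [0.543, 0.0812, 0.2009]
ee_rot: [[0.985, -0.17, -0.0], [-0.17, -0.985, 0.001], [-0.001, -0.001, -1.0]]
contact_force: [0.0, -0.0, -1.9]
grip_width: 0.0137
```

```bash
python3 - <<'E'
from h import *
s=r.get_state();c=calibration('wrist');p,d=get_image('wrist')
print(s['clock'],s['tcp_pos'],s['ee_rot'].round(3).tolist(),s['contact_force'],s['grip_width'])
np.savez('pics/w3.npz',p=p,d=d,**c)
q,e=get_image('side');cs=calibration('side');np.savez('pics/s3.npz',p=q,d=e,**cs)
a=cv2.resize(p[:,:,::-1][120:480,160:480],None,fx=1.25,fy=1.25);b=cv2.resize(q[:,:,::-1][100:250,230:380],(400,400),interpolation=cv2.INTER_CUBIC)
o=np.zeros((450,800,3),np.uint8);o[:,:400]=a;o[:400,400:]=b;cv2.imwrite('pics/m3.png',o)
E
```

```text
5.3667 [0.54302633 0.08115445 0.20087025] [[0.985, -0.17, -0.0], [-0.17, -0.985, 0.001], [-0.001, -0.001, -1.0]] [ 0.01401541 -0.03071782 -1.88624763] 0.013693700881745773
```

View pics/m3.png

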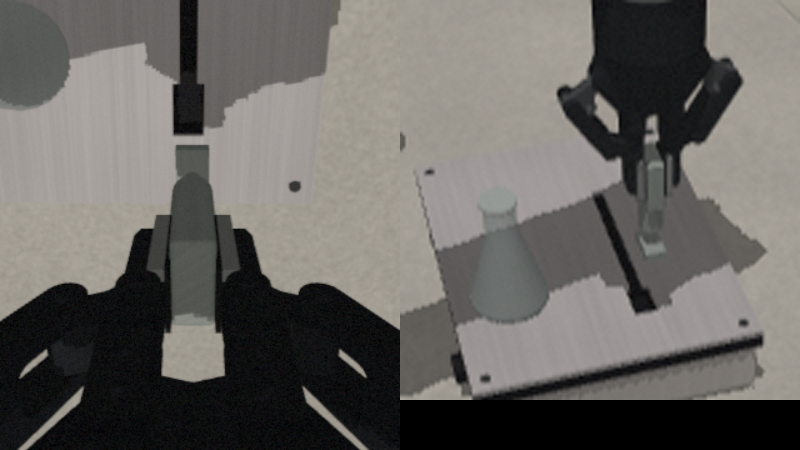

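```bash
python3 - <<'E'
from h import *
f=np.load('pics/w3.npz');p=f['p'];d=f['d'];c={k:f[k] for k in('intrinsics','R','t')};g=p.mean(2)
sub=g[228:264:3,288:338];
for v in range(226,262,3): print(v,g[v,294:336:1].astype(int).tolist())
W=cloud(d,c)
m=np.zeros(g.shape,bool);m[150:228,300:325]=1;m&=g<55;q=plane(np.argwhere(m)[:,::-1],.073,c)
yaw=np.deg2rad(-10.13);ex=np.array([np.cos(yaw),np.sin(yaw)]);ax=np.array([-np.sin(yaw),np.cos(yaw)])
mw=m.copy();mw[:195]=0;vv=np.argwhere(mw);print('win px',vv.min(0),vv.max(0));Q=plane(vv[:,::-1],.073,c)[:,:2];print('win x',(Q@ex).min(),(Q@ex).max(),'y',(Q@ax).min())
t=r.get_state()['tcp_pos'][:2];print('tcp',t@ex,t@ax)
for u,v in((301,236),(327,236),(314,236)): P=plane([[u,v]],.143,c)[0];print(P,P[:2]@ex,P[:2]@ax,W[v+3,u])
E
```

```text
226 [164, 166, 165, 155, 116, 34, 26, 33, 26, 32, 26, 27, 27, 25, 32, 29, 36, 32, 27, 24, 34, 22, 28, 26, 29, 32, 25, 32, 81, 137, 159, 158, 156, 156, 160, 161, 162, 160, 161, 159, 156, 158]
229 [163, 163, 165, 164, 161, 157, 155, 159, 156, 153, 155, 155, 154, 154, 154, 155, 157, 156, 157, 155, 152, 150, 155, 155, 155, 154, 160, 160, 160, 158, 158, 157, 158, 160, 160, 163, 160, 161, 160, 160, 157, 157]
232 [165, 165, 163, 165, 166, 167, 168, 165, 166, 162, 164, 164, 162, 166, 163, 165, 167, 167, 166, 164, 161, 162, 164, 166, 167, 165, 166, 170, 168, 161, 160, 157, 157, 158, 161, 161, 162, 159, 160, 158, 156, 158]
235 [164, 162, 163, 163, 162, 165, 163, 154, 152, 151, 150, 151, 150, 149, 151, 152, 156, 152, 154, 152, 147, 150, 149, 156, 152, 151, 153, 157, 154, 146, 146, 146, 148, 154, 160, 162, 161, 158, 158, 159, 155, 157]
238 [163, 164, 161, 163, 162, 156, 124, 69, 66, 66, 71, 67, 68, 69, 68, 70, 67, 65, 63, 66, 64, 68, 65, 69, 70, 66, 68, 64, 73, 69, 65, 64, 77, 128, 161, 163, 158, 158, 159, 157, 157, 156]
241 [163, 163, 163, 161, 163, 154, 116, 87, 87, 86, 84, 83, 86, 88, 85, 86,
[... 1011 characters left out ...]
92, 135, 160, 160, 158, 159, 157, 159, 154, 156]
259 [161, 159, 162, 160, 162, 162, 153, 126, 90, 86, 84, 85, 84, 86, 79, 70, 65, 69, 65, 68, 67, 67, 68, 65, 75, 84, 84, 86, 84, 86, 86, 85, 92, 133, 163, 160, 158, 159, 159, 157, 157, 157]
win px [195 300] [226 322]
win x 0.5090018847572011 0.5267614607270017 y 0.1771708768293341
tcp 0.5216270424082062 0.16969073221324907
[0.53816993 0.09843854 0.143     ] 0.5124669310848229 0.19155850343244665 [0.53852124 0.09888705 0.15019357]
[0.55370834 0.09576415 0.143     ] 0.5282334970576608 0.19165873612955342 [0.55353535 0.09612154 0.14966208]
[0.54593945 0.09710129 0.143     ] 0.5203505345736691 0.19160862181852822 [0.54607101 0.09780485 0.15082938]
```

```bash
python3 - <<'E'
from h import *
yaw=np.deg2rad(-10.13);ex=np.array([np.cos(yaw),np.sin(yaw)]);ax=np.array([-np.sin(yaw),np.cos(yaw)])
f=np.load('pics/w3.npz');p=f['p'];d=f['d'];c={k:f[k] for k in('intrinsics','R','t')}
W=cloud(d,c);n=0
for v in range(236,386,5):
    w=np.median(W[v,308:319],axis=0);print(v,(w[:2]@ex).round(4),(w[:2]@ax).round(4),w[2].round(4),int(p[v,313].mean()))
for i in range(3): s=r.get_state();print(s['tcp_pos'],s['tcp_pos'][:2]@ax)
E
```

```text
236 0.5197 0.1919 0.1439 67
241 0.5198 0.1912 0.1513 85
246 0.5198 0.188 0.1506 80
251 0.5198 0.185 0.1513 85
256 0.5198 0.1818 0.1514 85
261 0.5199 0.1858 0.1689 63
266 0.52 0.1857 0.1757 66
271 0.5199 0.1919 0.1959 66
276 0.52 0.192 0.2015 65
281 0.52 0.192 0.2069 68
286 0.52 0.192 0.2117 64
291 0.52 0.192 0.2162 69
296 0.52 0.1921 0.2206 71
301 0.5201 0.1919 0.2245 67
306 0.5201 0.1918 0.2283 70
311 0.5201 0.192 0.2322 67
316 0.52 0.1907 0.2335 82
321 0.5202 0.1891 0.2343 85
326 0.5201 0.1872 0.2345 85
331 0.5203 0.1849 0.2341 82
336 0.5203 0.1827 0.2341 86
341 0.5202 0.1808 0.2342 86
346 0.5202 0.1787 0.2341 89
351 0.5203 0.1764 0.2341 81
356 0.5202 0.1742 0.2342 83
361 0.5201 0.1718 0.2341 80
366 0.5203 0.1696 0.2339 82
371 0.5202 0.1672 0.2339 126
376 0.5201 0.165 0.2341 136
381 0.5203 -0.0392 0.0003 156
[0.54334109 0.07530056 0.20101907] 0.16969073221324907
[0.54334109 0.07530056 0.20101907] 0.16969073221324907
[0.54334109 0.07530056 0.20101907] 0.16969073221324907
```

Request:
apply_moves([
  [0,1,-1,0,0,-0.005],
  [0,2,-2,0,0,-0.005],
  [0,2.3,-3,0,0,-0.005],
  [0,2.3,-4,0,0,-0.005],
  [0,2.3,-5,0,0,-0.005],
  [0,2.3,-5,0,0,-0.005],
  [0,2.3,-5,0,0,-0.005],
  [0,2.3,-5,0,0,-0.005],
])

```text
clock: 6.13
tcp_pos: [0.5437, 0.0974, 0.1507]
ee_rot: [[0.983, -0.184, 0.0], [-0.184, -0.983, -0.0], [0.0, 0.0, -1.0]]
contact_force: [0.1, -0.3, -1.8]
grip_width: 0.0134
```

```bash
cat > look.py <<'E'
from h import *
yaw=np.deg2rad(-10.13);ex=np.array([np.cos(yaw),np.sin(yaw)]);ax=np.array([-np.sin(yaw),np.cos(yaw)])
def st(): 
    s=r.get_state();t=s['tcp_pos'];R=s['ee_rot'];print('clk',round(s['clock'],2),'tcp s',(t[:2]@ex).round(4),(t[:2]@ax).round(4),t[2].round(4),'jaw',np.rad2deg(np.arctan2(R[1][0],R[0][0])).round(1),'F',np.round(s['contact_force'],1),'T',np.round(s['wrist_torque'],2),'w',round(s['grip_width'],4))
E
python3 - <<'E'
from look import *
for i in range(2): get_image('scene')
st();c=calibration('wrist');p,d=get_image('wrist');st()
np.savez('pics/w4.npz',p=p,d=d,**c);cv2.imwrite('pics/w4.png',p[150:390,160:480,::-1].repeat(2,0).repeat(2,1))
W=cloud(d,c)
for v in range(220,300,4):
    w=np.median(W[v,308:319],axis=0);print(v,(w[:2]@ex).round(4),(w[:2]@ax).round(4),w[2].round(4),int(p[v,313].mean()))
E
```

```text
clk 6.23 tcp s 0.5182 0.1918 0.1511 jaw -10.6 F [-0.5 -0.2 -1.6] T [ 0.02 -0.01  0.02] w 0.0131
clk 6.28 tcp s 0.5182 0.192 0.151 jaw -10.6 F [ 0.5  0.6 -1.3] T [-0.04 -0.02  0.03] w 0.0132
220 0.5179 0.2075 0.0552 16
224 0.5179 0.2046 0.0556 15
228 0.5179 0.2016 0.0548 1
232 0.5178 0.1988 0.0556 20
236 0.518 0.2084 0.0942 73
240 0.518 0.2083 0.1015 84
244 0.518 0.2058 0.1013 90
248 0.518 0.2034 0.1017 89
252 0.518 0.2008 0.1013 88
256 0.5179 0.1982 0.1017 86
260 0.5181 0.2019 0.1174 70
264 0.518 0.2021 0.1229 71
268 0.518 0.2023 0.1284 71
272 0.5182 0.2085 0.1476 71
276 0.5182 0.2082 0.1517 69
280 0.5183 0.2086 0.1563 71
284 0.5182 0.2085 0.1602 73
288 0.5183 0.2084 0.1633 69
292 0.5182 0.2084 0.1675 70
296 0.5186 0.2086 0.1707 67
```

View pics/w4.png

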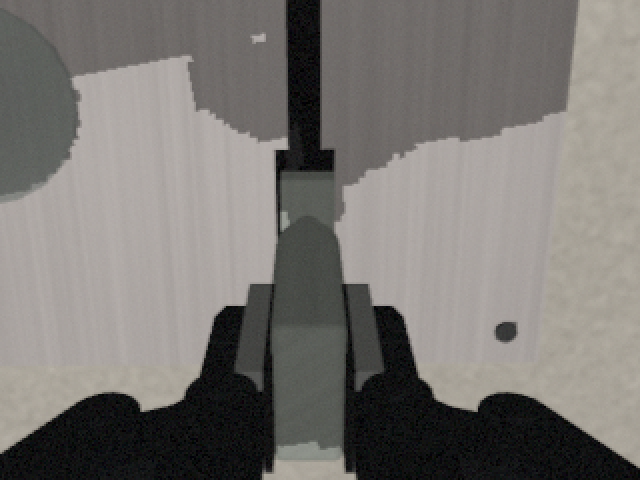

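```bash
python3 - <<'E'
from look import *
f=np.load('pics/w4.npz');c={k:f[k] for k in('intrinsics','R','t')};g=f['p'].mean(2)
for v in(170,190,210,228,232): 
    b=np.where(g[v,290:340]<50)[0]+290; q=plane([[b.min()-.5,v],[b.max()+.5,v]],.073,c)[:,:2];print(v,b.min(),b.max(),q@ex,(q@ex).mean(),(q@ax)[0])
for v in range(222,229):print(v,g[v,[300,301,324,325,326]].astype(int),plane([[300,v]],.073,c)[0,:2]@ax)
b=np.where(g[245,290:340]<110)[0]+290;print(b.min(),b.max(),plane([[b.min()-.5,245],[b.max()+.5,245]],.1015,c)[:,:2]@ex)
E
```

```text
170 304 319 [0.51230645 0.52234478] 0.517325616801247 0.24503004386583022
190 304 319 [0.51209231 0.52231677] 0.5172045360216797 0.23239099193085017
210 304 319 [0.51187007 0.52228769] 0.5170788801557706 0.219274369109471
228 298 326 [0.50768864 0.52689722] 0.517292933188773 0.2070672985254112
232 298 326 [0.50762626 0.52690896] 0.5172676101043383 0.20429059765474145
222 [171 173 110 108 107] 0.21118056185659023
223 [174 170 101 101 101] 0.21049629386749757
224 [158 157  76  77  76] 0.20981071579194646
225 [14  7 22  3 22] 0.2091238238639318
226 [10 10 16 15 18] 0.20843561430300026
227 [14 12 18 12 29] 0.2077460833141808
228 [20  9 14 15 29] 0.2070552270879151
298 330 [0.50892706 0.52827832]
```

Request:
apply_moves([
  [-0.1,-0.1,0,0,0,0.008],
  [-0.1,-0.1,-0.5,0,0,0.008],
  [-0.1,-0.1,-1,0,0,0.008],
  [-0.1,-0.1,-1.5,0,0,0.008],
  [-0.1,-0.1,-2,0,0,0.008],
  [-0.1,-0.1,-2.4,0,0,0.008],
  [-0.1,-0.1,-2.8,0,0,0.008],
  [-0.1,-0.1,-2.8,0,0,0.008],
])

```text
clock: 6.95
tcp_pos: [0.542, 0.0968, 0.1215]
ee_rot: [[0.985, -0.175, -0.001], [-0.175, -0.985, -0.001], [-0.001, 0.001, -1.0]]
contact_force: [-0.0, 0.1, -2.4]
grip_width: 0.0132
```

Request:
apply_moves([
  [0,0,-0.2,0,0,0],
  [0,0,-0.4,0,0,0],
  [0,0,-0.6,0,0,0],
  [0,0,-0.7,0,0,0],
  [0,0,-0.7,0,0,0],
  [0,0,-0.7,0,0,0],
])

```text
clock: 7.45
tcp_pos: [0.5425, 0.0969, 0.1155]
ee_rot: [[0.985, -0.175, -0.0], [-0.175, -0.985, 0.0], [-0.0, -0.0, -1.0]]
contact_force: [-0.3, 0.3, -1.9]
grip_width: 0.0132
```

```bash
python3 - <<'E'
from look import *
st()
E
```

```text
clk 7.45 tcp s 0.517 0.1908 0.1155 jaw -10.1 F [-0.3  0.3 -1.9] T [-0.03 -0.06  0.02] w 0.0132
```

Request:
apply_moves([
  [0.18,0.98,0,0,0,0],
  [0.35,1.97,0,0,0,0],
  [0.53,2.95,0,0,0,0],
  [0.7,3.94,0,0,0,0],
  [0.88,4.92,0,0,0,0],
  [1.06,5.91,0,0,0,0],
  [1.16,6.5,0,0,0,0],
  [1.16,6.5,0,0,0,0],
])

```text
clock: 8.12
tcp_pos: [0.5541, 0.164, 0.1153]
ee_rot: [[0.985, -0.173, -0.0], [-0.173, -0.985, 0.0], [-0.0, -0.0, -1.0]]
contact_force: [-0.4, 0.4, -0.9]
grip_width: 0.0132
```

```bash
python3 - <<'E'
from look import *
st()
E
```

```text
clk 8.12 tcp s 0.5166 0.2589 0.1153 jaw -10.0 F [-0.4  0.4 -0.9] T [ 0.01  0.06 -0.01] w 0.0132
```

Request:
apply_moves([
  [0,0,0,0,0,0],
  [0,0,0,0,0,0.04],
  [0,0,0,0,0,0.08],
  [0,0,0,0,0,0.12],
  [0,0,0,0,0,0.15],
  [0,0,0,0,0,0.15],
  [0,0,0,0,0,0.15],
])

```text
clock: 8.7
tcp_pos: [0.5541, 0.1612, 0.1155]
ee_rot: [[1.0, -0.028, -0.0], [-0.028, -1.0, -0.0], [-0.0, 0.0, -1.0]]
contact_force: [0.5, -0.2, -1.6]
grip_width: 0.0132
```

```bash
python3 - <<'E'
from look import *
st()
E
```

```text
clk 8.7 tcp s 0.5171 0.2561 0.1155 jaw -1.6 F [ 0.5 -0.2 -1.6] T [-0.   -0.06 -0.22] w 0.0132
```

Request:
apply_moves([
  [0,0,0,0,0,0.04],
  [0,0,0,0,0,0.08],
  [0,0,0,0,0,0.08],
])

```text
clock: 8.95
tcp_pos: [0.554, 0.1616, 0.1155]
ee_rot: [[0.999, 0.053, -0.0], [0.053, -0.999, 0.0], [-0.0, -0.0, -1.0]]
contact_force: [0.1, 0.6, -1.8]
grip_width: 0.0132
```

```bash
python3 - <<'E'
from look import *
st();c=calibration('wrist');p,d=get_image('wrist');W=cloud(d,c)
m=np.zeros(d.shape,bool);m[280:400,270:360]=1;g=p.mean(2);m&=(abs(W[...,2]-(.1155-.0578+.091))<.004)&(g>60)
v=np.argwhere(m)[:,::-1];print(len(v),rect(plane(v,.1487,c)))
st();cv2.imwrite('pics/w5.png',p[150:390,160:480,::-1].repeat(2,0).repeat(2,1))
E
```

```text
clk 8.95 tcp s 0.517 0.2565 0.1155 jaw 3.1 F [ 0.1  0.6 -1.8] T [ 0.28  0.07 -0.7 ] w 0.0132
2901 (array([554.3, 164. ]), array([26.7, 35. ]), 3.1)
clk 9.0 tcp s 0.517 0.2565 0.1155 jaw 2.9 F [-0.2  1.1 -1.9] T [ 0.32  0.09 -0.74] w 0.0135
```

View pics/w5.png

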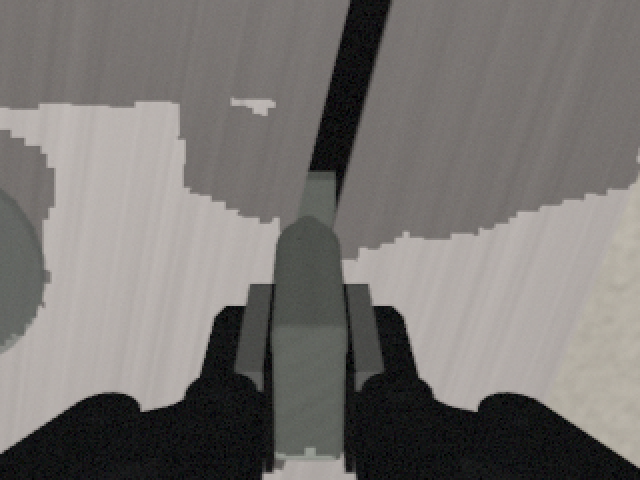

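The picture shows the foot's front edge, seen through the slot at (308–335,172), square to the jaws. So the foot turned about 13° with the hand, which means it is at the pocket's near edge. I'll go 5 mm further and twist again.

Request:
apply_moves([
  [0,0,0,0,0,-0.12],
  [0.04,0.25,0,0,0,-0.12],
  [0.09,0.5,0,0,0,-0.12],
  [0.09,0.5,0,0,0,-0.12],
  [0.09,0.5,0,0,0,-0.06],
  [0.09,0.5,0,0,0,0],
  [0.09,0.5,0,0,0,0],
])

```text
clock: 9.58
tcp_pos: [0.5546, 0.1673, 0.1154]
ee_rot: [[0.998, 0.059, -0.001], [0.059, -0.998, 0.0], [-0.001, -0.0, -1.0]]
contact_force: [-2.1, 1.4, -0.9]
grip_width: 0.0133
```

```bash
python3 - <<'E'
from look import *
st()
E
```

```text
clk 9.58 tcp s 0.5165 0.2623 0.1154 jaw 3.4 F [-2.1  1.4 -0.9] T [ 0.36  0.46 -0.15] w 0.0133
```

Request:
apply_moves([
  [0.05,0.3,0,0,0,0],
  [0.05,0.3,0,0,0,0],
  [0.05,0.3,0,0,0,0.06],
  [0.05,0.3,0,0,0,0.12],
  [0.05,0.3,0,0,0,0.18],
  [0.05,0.3,0,0,0,0.18],
])

```text
clock: 10.08
tcp_pos: [0.5547, 0.1701, 0.1151]
ee_rot: [[0.972, 0.233, -0.002], [0.233, -0.972, 0.0], [-0.002, -0.0, -1.0]]
contact_force: [-2.8, 0.2, -2.2]
grip_width: 0.0132
```

```bash
python3 - <<'E'
from look import *
st()
E
```

```text
clk 10.08 tcp s 0.5161 0.265 0.1151 jaw 13.5 F [-2.8  0.2 -2.2] T [ 0.24  1.31 -0.49] w 0.0132
```

Request:
apply_moves([
  [0,0,0,0,0,-0.06],
  [0.1,0.4,0,0,0,-0.06],
  [0.15,0.6,0,0,0,-0.06],
  [0.15,0.6,0,0,0,0],
  [0.15,0.6,0,0,0,0],
  [0.15,0.6,0,0,0,0],
])

```text
clock: 10.58
tcp_pos: [0.5553, 0.1732, 0.1147]
ee_rot: [[0.974, 0.228, -0.005], [0.228, -0.974, -0.004], [-0.005, 0.003, -1.0]]
contact_force: [-9.0, -7.4, 1.9]
grip_width: 0.0132
```

```bash
python3 - <<'E'
from look import *
st()
E
```

```text
clk 10.58 tcp s 0.5162 0.2682 0.1147 jaw 13.2 F [-9.  -7.4  1.9] T [-2.06  2.62 -0.45] w 0.0132
```

```bash
python3 - <<'E'
from look import *
st();c=calibration('wrist');p,d=get_image('wrist');np.savez('pics/w6.npz',p=p,d=d,**c)
cv2.imwrite('pics/w6.png',cv2.resize(p[200:400,210:420,::-1],None,fx=3,fy=3,interpolation=cv2.INTER_CUBIC)[:600])
E
```

```text
clk 10.58 tcp s 0.5162 0.2682 0.1147 jaw 13.2 F [-9.  -7.4  1.9] T [-2.06  2.62 -0.45] w 0.0132
```

View pics/w6.png

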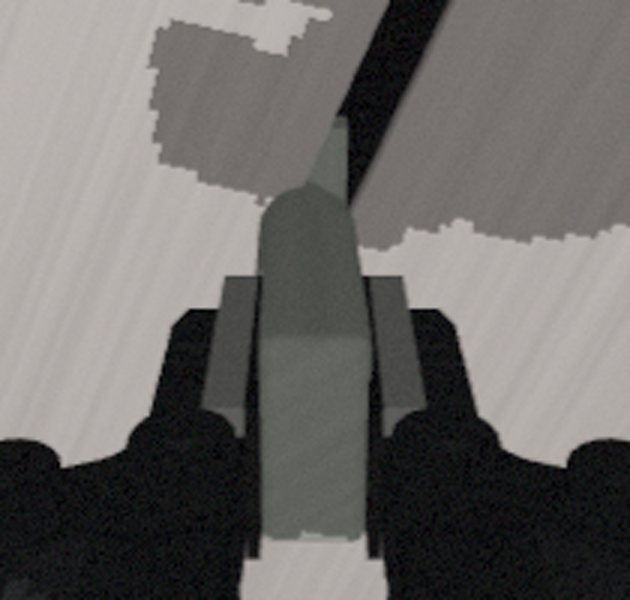

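Request:
apply_moves([
  [-0.06,-0.35,0,0,0,0],
  [-0.09,-0.7,0,0,0,0],
  [-0.09,-0.7,0,0,0,0],
  [-0.09,-0.7,0,0,0,0],
  [-0.09,-0.7,0,0,0,0.1],
  [-0.09,-0.7,0,0,0,0.2],
  [-0.09,-0.7,0,0,0,0.2],
  [-0.09,-0.7,0,0,0,0.2],
])

```text
clock: 11.3
tcp_pos: [0.5549, 0.1703, 0.115]
ee_rot: [[0.908, 0.419, -0.002], [0.419, -0.908, 0.001], [-0.002, -0.002, -1.0]]
contact_force: [-4.3, 3.3, -4.1]
grip_width: 0.0132
```

```bash
python3 - <<'E'
from look import *
st()
E
```

```text
clk 11.3 tcp s 0.5163 0.2653 0.115 jaw 24.8 F [-4.3  3.3 -4.1] T [ 1.13  1.79 -0.74] w 0.0132
```

Request:
apply_moves([
  [0.05,0.2,0,0,0,0],
  [0.05,0.3,0,0,0,0],
  [0.05,0.3,0,0,0,0],
  [0.05,0.3,0,0,0,0],
])

```text
clock: 11.63
tcp_pos: [0.5551, 0.171, 0.115]
ee_rot: [[0.909, 0.417, -0.004], [0.417, -0.909, -0.001], [-0.004, -0.0, -1.0]]
contact_force: [-6.6, -3.1, 1.3]
grip_width: 0.0134
```

```bash
python3 - <<'E'
from look import *
st()
E
```

```text
clk 11.63 tcp s 0.5164 0.266 0.115 jaw 24.7 F [-6.6 -3.1  1.3] T [-0.68  2.43 -0.66] w 0.0134
```

Request:
apply_moves([
  [0,0,0,0,0,0.1],
  [0,0,0,0,0,0.2],
  [0,0,0,0,0,0.2],
  [0,0,0,0,0,0.2],
])

```text
clock: 11.97
tcp_pos: [0.5571, 0.174, 0.1159]
ee_rot: [[0.807, 0.59, 0.002], [0.59, -0.807, 0.002], [0.003, -0.001, -1.0]]
contact_force: [-0.9, 6.2, -2.1]
grip_width: 0.0135
```

```bash
python3 - <<'E'
from look import *
st()
E
```

```text
clk 11.97 tcp s 0.5178 0.2693 0.1159 jaw 36.2 F [-0.9  6.2 -2.1] T [ 1.86  0.25 -0.01] w 0.0135
```

Request:
apply_moves([
  [0.04,0.2,0,0,0,0.1],
  [0.04,0.2,0,0,0,0.2],
  [0.04,0.2,0,0,0,0.3],
  [0.04,0.2,0,0,0,0.3],
  [0.04,0.2,0,0,0,0.3],
])

```text
clock: 12.38
tcp_pos: [0.5574, 0.1758, 0.1158]
ee_rot: [[0.597, 0.802, 0.001], [0.802, -0.597, 0.002], [0.002, -0.0, -1.0]]
contact_force: [-1.1, 4.7, -4.4]
grip_width: 0.0134
```

```bash
python3 - <<'E'
from look import *
st()
E
```

```text
clk 12.38 tcp s 0.5178 0.2711 0.1158 jaw 53.3 F [-1.1  4.7 -4.4] T [1.41 0.3  0.01] w 0.0134
```

Request:
apply_moves([
  [0.05,0.3,0,0,0,0.1],
  [0.05,0.3,0,0,0,0.2],
  [0.05,0.3,0,0,0,0.3],
  [0.05,0.3,0,0,0,0.4],
  [0.05,0.3,0,0,0,0.46],
  [0.05,0.3,0,0,0,0.46],
  [0.05,0.3,0,0,0,0.46],
])

```text
clock: 12.97
tcp_pos: [0.5582, 0.1769, 0.1158]
ee_rot: [[0.181, 0.983, 0.001], [0.983, -0.181, 0.0], [0.0, 0.001, -1.0]]
contact_force: [0.4, 0.5, -1.1]
grip_width: 0.0132
```

```bash
python3 - <<'E'
from look import *
st();c=calibration('wrist');p,d=get_image('wrist');np.savez('pics/w7.npz',p=p,d=d,**c)
q,_=get_image('side');q2,_=get_image('scene')
o=np.zeros((450,800,3),np.uint8);o[:,:450]=cv2.resize(p[180:400,210:430,::-1],(450,450));o[:350,450:]=cv2.resize(q[100:240,240:380,::-1],(350,350),interpolation=cv2.INTER_CUBIC);cv2.imwrite('pics/m7.png',o)
E
```

```text
clk 12.97 tcp s 0.5183 0.2723 0.1158 jaw 79.6 F [ 0.4  0.5 -1.1] T [-0.   -0.13 -0.04] w 0.0132
```

View pics/m7.png

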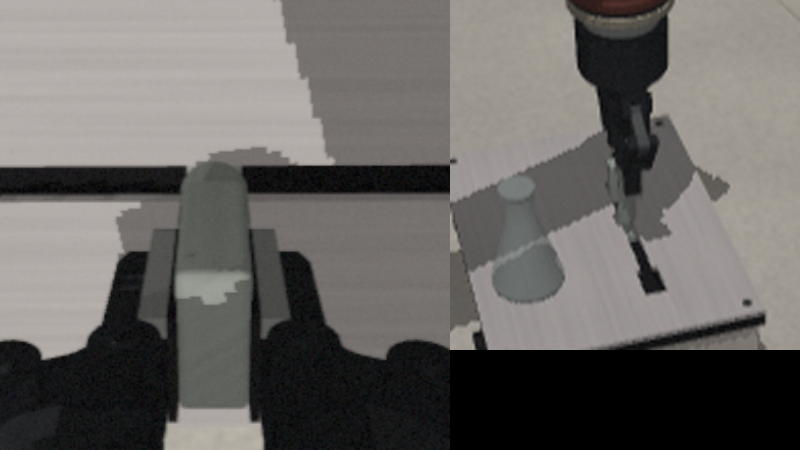

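The hand is now at 89.7° with nearly zero load. The picture shows the bar square across the slot, and in the side view the flask still stands clear. I'll lower it onto the channel floor and release.

Request:
apply_moves([
  [0,0,-0.1,0,0,0.005],
  [0,0,-0.2,0,0,0.005],
  [0,0,-0.25,0,0,0.005],
  [0,0,-0.3,0,0,0.005],
  [0,0,-0.3,0,0,0.005],
  [0,0,-0.3,0,0,0.005],
])

```text
clock: 13.62
tcp_pos: [0.5579, 0.1769, 0.1129]
ee_rot: [[0.171, 0.985, 0.001], [0.985, -0.171, 0.0], [0.0, 0.001, -1.0]]
contact_force: [0.8, -0.1, 3.3]
grip_width: 0.0135
```

```bash
python3 - <<'E'
from look import *
st()
E
```

```text
clk 13.62 tcp s 0.5181 0.2723 0.1129 jaw 80.1 F [ 0.8 -0.1  3.3] T [-0.14 -0.53 -0.  ] w 0.0135
```

The load went from -1.1 to +3.3 N, so the foot is on the floor. Releasing.

Request:
apply_moves([
  [0,0,0,0,0,0],
  [0,0,0,0,0,0],
  [0,0,0,0,0,0],
  [0,0,0,0,0,0],
  [0,0,0,0,0,0],
  [0,0,0,0,0,0],
  [0,0,0,0,0,0],
  [0,0,0,0,0,0],
], gripper=0.6)

```text
clock: 14.28
tcp_pos: [0.5574, 0.1769, 0.1124]
ee_rot: [[0.171, 0.985, -0.0], [0.985, -0.171, -0.0], [-0.0, -0.0, -1.0]]
contact_force: [0.8, -0.6, 0.5]
grip_width: 0.0513
```

Request:
apply_moves([
  [0,0,1,0,0,0],
  [0,0,3,0,0,0],
  [0,0,5,0,0,0],
  [0,0,8,0,0,0],
  [0,0,11,0,0,0],
  [0,0,14,0,0,0],
  [0,0,14,0,0,0],
  [0,0,14,0,0,0],
])

```text
clock: 14.95
tcp_pos: [0.5585, 0.1772, 0.2551]
ee_rot: [[0.171, 0.985, 0.004], [0.985, -0.171, 0.002], [0.003, 0.003, -1.0]]
contact_force: [-0.3, 0.3, -1.1]
grip_width: 0.0511
```

```bash
python3 - <<'E'
from look import *
st();c=calibration('wrist');p,d=get_image('wrist');np.savez('pics/w8.npz',p=p,d=d,**c)
q,dq=get_image('side');cs=calibration('side');np.savez('pics/s8.npz',p=q,d=dq,**cs)
W=cloud(d,c);z=W[...,2];m=np.zeros(z.shape,bool);m[150:420,220:420]=1
m&=(abs(z-.146)<.006)&(p.mean(2)>50);Q=W[m];k=np.linalg.norm(Q[:,:2]-[.558,.177],axis=1)<.03;Q=Q[k]
print('bar top n',len(Q),rect(Q),'z',np.median(Q[:,2]),'win frame',[(np.array(rect(Q)[0])/1000@e).round(4) for e in(ex,ax)])
f=np.load('pics/side0.npz')
for n,b in dict(bottle=(485,330,560,412),beaker=(196,124,230,168),pin=(390,375,415,412)).items():
    a,t,e,h=b;print(n,'mean change',np.abs(f['p'][t:h,a:e].astype(int)-q[t:h,a:e]).mean())
o=np.zeros((500,800,3),np.uint8);o[:,:450]=cv2.resize(p[150:420,195:438,::-1],(450,500));o[:350,450:]=cv2.resize(q[100:240,240:380,::-1],(350,350),interpolation=cv2.INTER_CUBIC);cv2.imwrite('pics/m8.png',o)
E
```

```text
clk 14.95 tcp s 0.5186 0.2726 0.2551 jaw 80.1 F [-0.3  0.3 -1.1] T [ 0.01  0.   -0.  ] w 0.0511
bar top n 709 (array([555.3, 177.3]), array([13.7, 29.8]), 79.8) z 0.1457960900177581 win frame [np.float64(0.5155), np.float64(0.2722)]
bottle mean change 1.5822222222222222
beaker mean change 1.5401069518716577
pin mean change 1.344864864864865
```

View pics/m8.png

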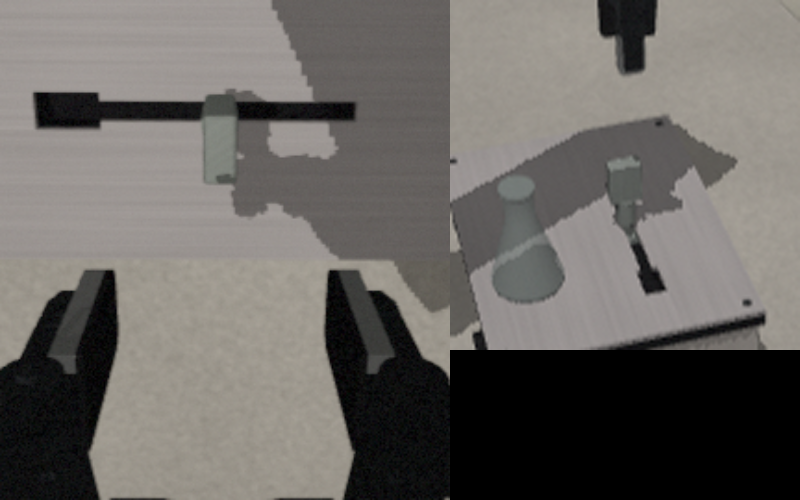

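```bash
python3 -c "
from plant import order;print(order.sign_off())"
```

```text
the job is handed in; nothing more can be done
None
```

The post is standing released in the slot, locked crosswise under the plate, and the job was handed in at about 15 s of the 72 s allowed. No verdict was reported.

I took the post from the rack, lowered its foot through the window and slid it along the slot. I felt for the pocket with light twists and turned the post a quarter turn at about 80 mm from the window. I then set it on the channel floor, opened the gripper and pulled the hand straight up.

**Post, from the last wrist-camera measurement:**
- The bar top is at 0.146 m, so the foot is on the channel floor, about 18 mm below the plate's top face.
- The post is about 80 mm along the slot and about 1.7 mm to the -x side of the slot's centre line, where 6 mm is allowed.
- The bar lies within about 0.1° of the shaker's x axis. The post looks upright, though I did not measure its tilt.
- The hand is about 14 cm above where it let go, with only noise-level force.

**Bystanders:** the pin, bottle and beaker show no change from the first side picture beyond image noise. The flask stands upright where it was, but I judged that by eye only, because the shadow on it had changed.

**Trouble on the way:** the force readings while searching for the pocket disagreed about where its centre was. Part of the turn (about 20° to 60°) was done with the foot touching the pocket walls, at up to about 12 N. That load was gone by the time the turn was complete.

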